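Close the filter cup: strainer disc in, lock ring on and turned home

TASK

Get the white filter cup ready to go back on the tank: first drop the small perforated strainer disc flat into its mouth, then set the lock ring with the grip bar over it and screw it clockwise (seen from above) until both its ears are under the cup's claws, bar in line with the claws. Leave the disc and the ring lying flat in place and let go.

Things in the scene. Friction and masses are not known exactly. Their poses are not given: they have to be found in the camera images.
- cup_mouth (a point): Centre of the mouth of the white filter cup (fixed; 108 mm across, 60 mm tall), at rim height; z up. The mouth is a round recess 50 mm wide, 8 mm deep, with a flat ledge floor (28 mm hole in its middle). Flat rim around it. Two grey claws stand on the rim at this frame's +x and -x, 38 to 53 mm from the centre, 15 mm tall. Same after a half turn.
- claw (a point): Middle of the shelf of the claw on the cup's +x side, 45 mm from the mouth's centre, 12 mm above the rim. Each shelf has 9 mm clear beneath and reaches, seen from above, 24 deg anticlockwise and 28 deg clockwise of its middle. Open towards the centre and at its anticlockwise end; closed outside by a wall (49 mm radius) and at its clockwise end by a stop.
- strainer_stem (a point): Small grey plastic strainer disc lying flat, 40 mm wide, 5 mm thick, with ten small dark holes round an upright stem 12 mm thick whose top is 30 mm above the underside. This point: middle of the stem, on the axis, 17.5 mm above the underside; z up. 30 g. A like disc without holes, 64 mm wide, lies near: too big for the mouth.
- ring_bar (a point): Grey lock ring lying flat, bar up; 66 mm outside, 32 inside, 6 thick; two ears 14 wide reach 45 mm out along +x, -x. Grip bar along x, 56 long, 14 wide, from 26 to 42 mm above the underside. This point: bar centre, 34 mm above the underside; z up. 50 g. Ears go down on the rim with its x axis 45 to 90 deg anticlockwise of the cup's, then turn clockwise; stops are 8 deg past in line.
Things that resemble listed ones, but are neither listed nor needed, are in the scene too. Leave any blue or green look-alike of the part that bears ring_bar alone.

How it is judged:
By the outcome, as a careful person would: the job done as asked, in the order asked, and still so for the second after the job is handed in, with the robot touching nothing.
It also fails if it takes over 54 s, if anything falls off the work surface, if the arm or the gripper's body presses on something with over 40 N, if the wrist force passes 120 N, or if a joint passes its speed limit or range.

ROBOT

A 6-joint arm with a two-finger parallel gripper is mounted at the origin on the work surface. World frame = base frame: x ahead of the robot, y to its left, z up, the work surface at z = 0. Lengths are in m, angles in rad, forces in N, time in s.
With the tool pointing down it reaches from about 0.25 to 0.725 m from the base axis. Payload 4 kg.
Tool frame: the origin (TCP) lies between the finger pads; the fingertips stand 8 mm ahead of it and the grasp point (between the pads) lies 11 mm behind it (bot.tip_reach is the distance from the TCP to the fingertips, in m); z points along the fingers, y is the line along which they close (so a half turn about z gives the same grasp; the last joint's range is limited). The gripper opens to 85 mm and grips with 20 to 120 N. Pads are 22 mm wide; open, the fingers measure 114 mm over their backs; the gripper's body (76 mm by 85 mm) begins 54 mm behind the grasp point. The pads swing forward as they close: fully open they stand 13 mm farther back than shut.
Start: joints at [1.107, 0.241, 0.005, 1.335, 0, 1.571], TCP at [0.224, 0.447, 0.239] pointing down, gripper open.
Joint ranges: [-2.72, 2.72], [-1.05, 1.87], [-1.09, 1.28], [-1.99, 2.15], [-1.42, 1.44], [-3.14, 3.14]. Speed limits (rad/s): [2.79, 2.79, 3.14, 3.14, 3.14, 3.14].

INTERFACE

Orientations are given as a unit quaternion [x, y, z, w].
In Python, from workcell import bot gives the robot as it stands.
- The arm moves only by the tool move_arm, never from a script. Its argument "deltas" is a list of rows, each a list of 7 numbers: the opening, from 0 (shut) to 1 (fully open), then the shift along the tool's x, y, z in mm, then the turn, a rotation vector about the tool's x, y, z in degrees. In form: [[gripper, tx, ty, tz, ax, ay, az], ...]. A call has 1 to 10 rows; each row shifts and turns the commanded pose from where the row before left it, along the tool's axes as they then stand; what a row does not reach is not made up. A row lasts 1/12 s, in which the tool goes at most 41.7 mm and 7.16 degrees, less where a joint would pass 70% of its speed; a pose out of reach is approached as far as the arm can. A call is refused whole if a number of a shift passes 41.7 or a number of a turn 7.16, either way. A call with a gripper value outside its range is refused whole. The fingers move at their own pace and stop on an object; the grip force is fixed at half the most. Time passes only in rows, so rows that do not move let the fingers close. It gives the time, the measured TCP pose, the force, the opening and the grip force at its end, in the units of the state.
- bot.get_obs(): the state, without advancing time (a new reading comes with each control period).
- bot.camera(name): name is "scene" or "top" or "wrist"; returns the picture (400x640x3 uint8, blue, green, red); there is no depth.
- bot.calibration(name): a dict with "K" (3x3 intrinsics, pixels), "position" and "orientation" of the camera in the world. Camera axes: x right, y down, z forward; pixel columns grow to the right and rows downward; lengths in m; the calibration is good to about 2 mm. A picture is of the moment at which its call begins: read the wrist's pose just before it. calibration takes no time and is no camera call; for the wrist camera it gives the pose at the moment of the call.
- bot.job_done(): hands the job in; it is judged then, once.
Trained networks look in the newest picture that a camera, given by its name, has taken for a name from the list of things; names that differ only in an ending like _2 or _b are one class to them, and where a whole thing is asked for, a point or a joint stands for the part that bears it (a point fixed in the world has none). Each returns a list of dicts, best first, with "conf" (0 to 1); they miss things now and then, are a little off and sometimes report something else, mostly with a low value. They report only what shows in the picture. A call takes as long as a camera call. They do not tell look-alikes from the thing itself.
- bot.outline_of(query, camera): "pixels" (400x640 bool, what is visible of it) and "rect" ([left, top, width, height] in pixels, round what is visible of it).
The state is a dict: "clock": time; "joint_pos": joint angles; "joint_vel": joint speeds; "tau": joint torques, N m; "eef_pos": TCP position; "tool_rot": TCP orientation; "ft_force": force on the tool from outside, world axes, zero at the start; "ft_torque": the same for the moment, N m; "grip_width": finger opening in m; "grasp_force": force on a finger pad.
Only numpy, scipy, OpenCV 4.12 (cv2) and the standard library are available. Lean on these libraries where they do the work, as an engineer would, in place of code of your own. Each camera call takes 0.05 s, during which the arm holds its last target. There are 200 camera calls.

## Working session

There is one attempt and no reset: what is moved stays moved. The work goes in short steps, Python scripts to look and compute and a tool call to move; the robot and the scene stay as the last step left them, time stands still between calls to the robot, and variables do not carry over. Pictures are saved under pics/ and viewed, at most 10 in all, crops included, and the job is handed in when it is done.

Besides the shell and the picture viewer there is one more tool, called by a JSON object that holds its "name" and its "arguments". move_arm: Moves the arm, as the interface text tells. Its arguments: {"type":"object","properties":{"deltas":{"type":"array","items":{"type":"array","items":{"type":"number"}}}},"required":["deltas"]}

```bash
mkdir -p pics; cat > h.py <<'E'
import numpy as np,cv2
from workcell import bot
from scipy.spatial.transform import Rotation as R
def pix2w(cam,uv,z,cal=None):
    c=cal or bot.calibration(cam); K=np.array(c["K"]);r=R.from_quat(c["orientation"])
    d=r.apply(np.linalg.solve(K,[uv[0],uv[1],1.])); p=np.array(c["position"])
    return p+d*(z-p[2])/d[2]
def w2pix(cam,P,cal=None):
    c=cal or bot.calibration(cam); K=np.array(c["K"]);r=R.from_quat(c["orientation"])
    q=r.inv().apply(np.array(P)-np.array(c["position"])); q=q@K.T; return q[...,:2]/q[...,2:]
E
python3 - <<'E'
from h import *
o=bot.get_obs();print(o["clock"],o["eef_pos"],o["tool_rot"],o["grip_width"])
for n in ["top","scene"]:
    im=bot.camera(n);cv2.imwrite(f"pics/{n}0.png",im)
    c=bot.calibration(n);print(n,c["position"],c["orientation"],c["K"])
    for q in ["cup_mouth","strainer_stem","ring_bar","claw"]:
        for d in bot.outline_of(q,n)[:5]:
            ys,xs=np.nonzero(d["pixels"]);print(n,q,round(d["conf"],2),d["rect"],xs.mean().round(1),ys.mean().round(1))
E
```

```text
0.0 [0.22338931 0.44663482 0.23841848] [ 2.29809615e-01  9.73235045e-01 -1.01538492e-03 -2.36964378e-04] 0.08563193059882973
top [ 0.49722166 -0.01979629  0.91852152] [-0.69768921  0.71558438 -0.03183687  0.01245679] [[397.9263528    0.         319.33994604]
 [  0.         397.9263528  198.67521667]
 [  0.           0.           1.        ]]
top cup_mouth 0.56 [288.5, 187.7, 55.8, 51.6] 315.1 212.9
top strainer_stem 0.78 [195.9, 231.8, 23.2, 21.5] 207.5 244.1
top ring_bar 0.94 [392.3, 186.4, 26.5, 40.0] 403.7 205.7
top ring_bar 0.68 [357.3, 141.8, 32.0, 32.0] 373.9 156.8
top ring_bar 0.65 [437.5, 226.7, 26.8, 35.6] 449.2 243.3
top ring_bar 0.55 [382.4, 239.2, 31.5, 39.3] 397.3 258.5
top claw 0.58 [292.4, 188.6, 48.8, 51.5] 314.9 213.3
scene [0.84902964 0.49965843 0.64923572] [ 0.22971111  0.88510217 -0.38923423 -0.11101205] [[385.63463215   0.         318.86596477]
 [  0.         385.63463215 197.85190439]
 [  0.           0.           1.        ]]
scene ring_bar 0.93 [312.2, 151.7, 26.2, 23.1] 323.8 164.1
scene ring_bar 0.76 [280.3, 132.3, 29.6, 21.2] 294.3 143.0
scene ring_bar 0.73 [264.5, 160.5, 31.9, 24.8] 280.9 171.8
scene ring_bar 0.6 [228.3, 192.0, 40.9, 22.0] 248.1 201.4
scene claw 0.92 [301.3, 189.2, 45.7, 48.9] 324.8 211.7
```

```bash
python3 - <<'E'
import cv2
im=cv2.imread("pics/top0.png")[110:310,170:490];cv2.imwrite("pics/top0c.png",cv2.resize(im,None,fx=2.5,fy=2.5,interpolation=cv2.INTER_CUBIC))
E
```

```text
(no output)
```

View pics/top0c.png

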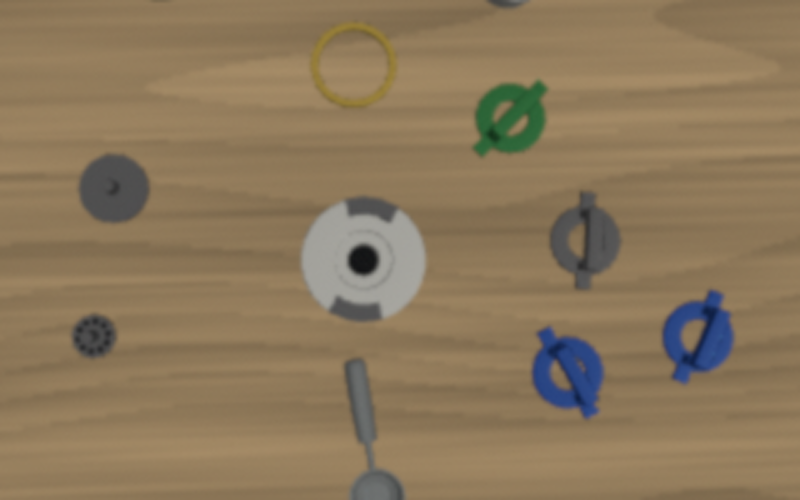

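View pics/scene0.png

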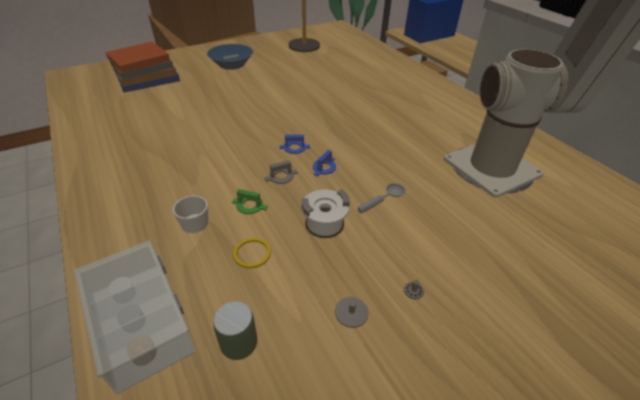

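Candidates. Strainer: perforated disc (207,244), versus the plain large disc (215,185). Ring: grey (404,206), versus green (374,157) and blue (449,243), (397,258). By the description I choose the perforated disc and the grey ring, to be confirmed with a wrist close-up.

```bash
python3 - <<'E'
from h import *
print(bot.tip_reach)
P=lambda u,v,z:pix2w("top",(u,v),z).round(4)
c=lambda x,y:(170+(x+.5)/2.5-.5,110+(y+.5)/2.5-.5)
print("strainer",P(207.5,244.1,.004),P(*c(94,336),.005))
print("cup",P(*c(363,260),.052),P(*c(363,259),.06),"claws",P(*c(372,208),.075),P(*c(356,309),.075))
print("ring ears",P(*c(588,195),.006),P(*c(582,286),.006),P(*c(585,240),.006))
c=bot.calibration("wrist");o=bot.get_obs();T=R.from_quat(o["tool_rot"])
print("wristcam in tool",T.inv().apply(np.array(c["position"])-o["eef_pos"]),(T.inv()*R.from_quat(c["orientation"])).as_matrix().round(3).tolist(),c["K"][0])
E
```

```text
0.008
strainer [0.4572 0.211  0.004 ] [0.4573 0.2112 0.005 ]
cup [ 0.5188 -0.0338  0.052 ] [ 0.5194 -0.0336  0.06  ] claws [ 0.5622 -0.0422  0.075 ] [ 0.477  -0.0264  0.075 ]
ring ears [ 0.5748 -0.2444  0.006 ] [ 0.4908 -0.2355  0.006 ] [ 0.5331 -0.2399  0.006 ]
wristcam in tool [ 0.0805386   0.00082835 -0.13429742] [[0.0, -0.949, -0.315], [1.0, 0.0, 0.0], [-0.0, -0.315, 0.949]] [276.20492872   0.         319.59484273]
```

{"name": "move_arm", "arguments": {"deltas": [[1,-35,-11.8,13,0,0,0],[1,-35,-11.8,13,0,0,0],[1,-35,-11.8,13,0,0,0],[1,-35,-11.8,13,0,0,0],[1,-35,-11.8,13,0,0,0],[1,-35,-11.8,13,0,0,0],[1,-35,-11.8,13,0,0,-5.4],[1,-35,-11.8,13,0,0,-5.4],[1,-35,-11.8,13,0,0,-5.3],[1,0,0,0,0,0,0]]}}

```text
clock: 1.33
eef_pos: [0.4683, 0.215, 0.12]
tool_rot: [0.093, 0.996, -0.001, 0.0]
ft_force: [0.6, 0.8, 0.4]
grip_width: 0.085
grasp_force: 0.0
```

```bash
cat >> h.py <<'E'
def state():
    o=bot.get_obs();T=R.from_quat(o["tool_rot"]);x=T.as_matrix()[:,0];z=T.as_matrix()[:,2]
    print("t",round(o["clock"],2),"pos",o["eef_pos"].round(4) if hasattr(o["eef_pos"],"round") else o["eef_pos"],"xang",np.degrees(np.arctan2(x[1],x[0])).round(2),"tilt",z[:2].round(4),"q",np.round(o["joint_pos"],2),"F",np.round(o["ft_force"],1),"w",round(o["grip_width"],4),"gf",round(float(o["grasp_force"]),1));return o,T
def go(p,ang=None):
    """tool deltas in mm to world p, turn (deg about tool z) to x-angle ang"""
    o,T=state();print("delta",(T.inv().apply(np.array(p)-o["eef_pos"])*1000).round(1))
    if ang is not None:
        x=T.as_matrix()[:,0];a=np.degrees(np.arctan2(x[1],x[0]));print("az",round(-((ang-a+180)%360-180),2))
def grab(name,png,box=None,f=2):
    c=bot.calibration(name);im=bot.camera(name);cv2.imwrite(f"pics/{png}_full.png",im)
    if box: x,y,w,h=box;im=cv2.resize(im[y:y+h,x:x+w],None,fx=f,fy=f,interpolation=cv2.INTER_CUBIC);
    cv2.imwrite(f"pics/{png}.png",im);return c,im
E
python3 - <<'E'
from h import *
state();c,im=grab("wrist","w1")
print(w2pix("wrist",[[.457,.211,.0],[.457,.211,.03]],c))
for d in bot.outline_of("strainer_stem","wrist")[:3]:
    (cx,cy),ax,a=cv2.fitEllipse(max(cv2.findContours(d["pixels"].astype("uint8"),0,1)[0],key=len))
    print(d["conf"],d["rect"],cx,cy,ax,pix2w("wrist",(cx,cy),.005,c))
E
```

```text
t 1.33 pos [0.4683 0.215  0.12  ] xang 169.29 tilt [ 0.0001 -0.0026] q [ 0.43  0.35 -0.16  1.06 -0.    0.62] F [0.6 0.8 0.4] w 0.085 gf 0.0
[[312.73672468 183.86958442]
 [311.8226401  193.25687487]]
0.94 [293.4, 165.7, 44.9, 42.2] 313.4913635253906 183.96730041503906 (40.88962936401367, 42.25251388549805) [0.45589517 0.21206856 0.005     ]
```

View pics/w1.png

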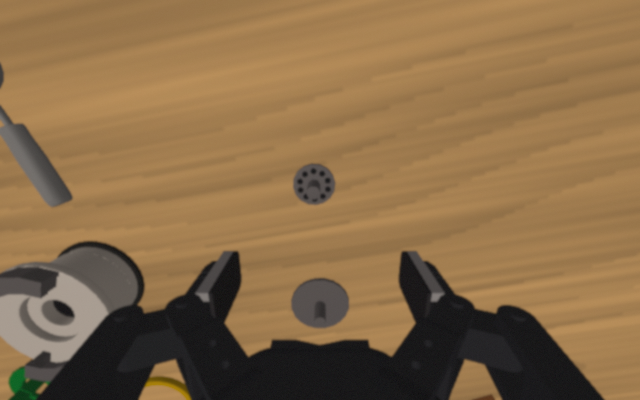

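The crop shows the perforated small disc at (313,184), with the plain big disc at (320,303) left alone. Now descending on the small one.

```bash
python3 - <<'E'
from h import *
go([.456,.2115,.017],169.5)
E
```

```text
t 1.43 pos [0.4651 0.2179 0.1215] xang 169.3 tilt [-0.0018 -0.0004] q [ 0.44  0.35 -0.16  1.06  0.    0.62] F [-0.  -1.  -0.2] w 0.0855 gf 0.0
delta [  7.6  -7.9 104.5]
az -0.2
```

{"name": "move_arm", "arguments": {"deltas": [[1,3.8,-4,22,0,0,0],[1,3.8,-4,22,0,0,0],[1,0,0,22,0,0,0],[1,0,0,0,0,0,0],[1,0,0,0,0,0,0],[1,0,0,0,0,0,0]]}}

```text
clock: 1.93
eef_pos: [0.4562, 0.2139, 0.0577]
tool_rot: [0.091, 0.996, 0.001, 0.001]
ft_force: [0.3, -0.1, 0.3]
grip_width: 0.0851
grasp_force: 0.0
```

```bash
python3 - <<'E'
from h import *
go([.456,.2115,.017],169.5);c,im=grab("wrist","w2")
for d in bot.outline_of("strainer_stem","wrist")[:3]:
    (cx,cy),ax,a=cv2.fitEllipse(max(cv2.findContours(d["pixels"].astype("uint8"),0,1)[0],key=len))
    print(d["conf"],d["rect"],cx,cy,ax,pix2w("wrist",(cx,cy),.005,c))
go([.456,.2115,.017],169.5)
E
```

```text
t 1.93 pos [0.4562 0.2139 0.0577] xang 169.59 tilt [0.0017 0.001 ] q [ 0.44  0.4  -0.28  0.89  0.    0.62] F [ 0.3 -0.1  0.3] w 0.0851 gf 0.0
delta [-0.2 -2.5 40.7]
az 0.09
0.83 [288.9, 196.6, 56.8, 50.6] 315.9947509765625 221.2861785888672 (49.98225784301758, 53.7314453125) [0.45551507 0.21224565 0.005     ]
t 2.03 pos [0.4569 0.2139 0.0581] xang 169.57 tilt [0.0031 0.0015] q [ 0.44  0.4  -0.28  0.89  0.    0.62] F [ 0.2 -0.2 -0.5] w 0.0855 gf 0.0
delta [ 0.6 -2.6 41.1]
az 0.07
```

{"name": "move_arm", "arguments": {"deltas": [[1,0,-2,21,0,0,0],[1,0,0,20,0,0,0],[1,0,0,0,0,0,0],[0.2,0,0,0,0,0,0],[0,0,0,0,0,0,0],[0,0,0,0,0,0,0],[0,0,0,0,0,0,0],[0,0,0,0,0,0,0],[0,0,0,0,0,0,0],[0,0,0,0,0,0,0]]}}

```text
clock: 2.87
eef_pos: [0.4559, 0.2109, 0.0161]
tool_rot: [0.091, 0.996, 0.0, 0.001]
ft_force: [-1.1, -0.4, 4.7]
grip_width: 0.0097
grasp_force: 58.5
```

{"name": "move_arm", "arguments": {"deltas": [[0,0,0,-20,0,0,0],[0,0,0,-40,0,0,0],[0,0,0,-40,0,0,0],[0,0,0,-40,0,0,0],[0,-20,-35,-10,0,0,0],[0,-20,-35,0,0,0,0],[0,-20,-35,0,0,0,0],[0,-20,-35,0,0,0,0],[0,0,0,0,0,0,0],[0,0,0,0,0,0,0]]}}

```text
clock: 3.7
eef_pos: [0.5089, 0.0564, 0.1651]
tool_rot: [0.094, 0.996, 0.0, -0.0]
ft_force: [-0.9, -0.1, -0.2]
grip_width: 0.0094
grasp_force: 58.7
```

```bash
python3 - <<'E'
from h import *
go([.58,-.045,.18],169.5)
E
```

```text
t 3.7 pos [0.5089 0.0564 0.1651] xang 169.25 tilt [-0.0004  0.0001] q [ 0.11  0.31 -0.1   1.16  0.    0.3 ] F [-0.9 -0.1 -0.2] w 0.0094 gf 58.7
delta [-88.7 -86.3 -14.9]
az -0.25
```

{"name": "move_arm", "arguments": {"deltas": [[0,-25,-28,-5,0,0,0],[0,-25,-28,-5,0,0,0],[0,-20,-30,-5,0,0,0],[0,-18,0,0,0,0,-0.2],[0,0,0,0,0,0,0],[0,0,0,0,0,0,0],[0,0,0,0,0,0,0]]}}

```text
clock: 4.28
eef_pos: [0.5783, -0.0405, 0.1796]
tool_rot: [0.089, 0.996, 0.0, -0.001]
ft_force: [-0.3, 0.9, -0.9]
grip_width: 0.0095
grasp_force: 58.8
```

```bash
python3 - <<'E'
from h import *
state();c,im=grab("wrist","w3")
print(w2pix("wrist",[[.5195,-.0337,.06]],c))
E
```

```text
t 4.28 pos [ 0.5783 -0.0405  0.1796] xang 169.83 tilt [-0.0024  0.0006] q [-0.07  0.43  0.12  1.26  0.    0.11] F [-0.3  0.9 -0.9] w 0.0095 gf 58.8
[[314.50788533 131.8971285 ]]
```

View pics/w3.png

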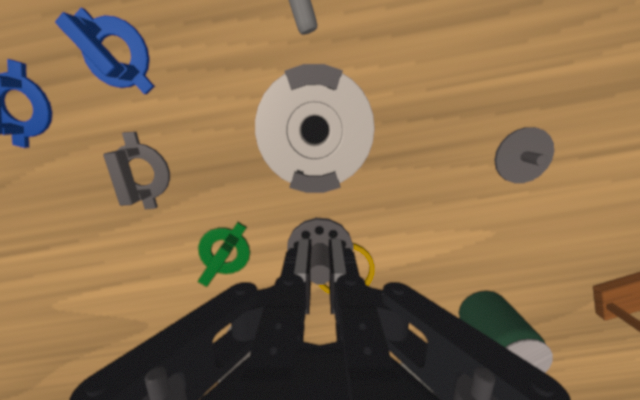

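The disc is held level at (320,240), and the cup mouth is at about (314,130) with its claws at (314,77) and (315,181). Next I refine the cup's centre and angle.

```bash
python3 - <<'E'
from h import *
o,T=state();c=bot.calibration("wrist")
im=cv2.imread("pics/w3_full.png");g=im.max(2).astype(int);sat=im.max(2).astype(int)-im.min(2)
# rectify plane z=.06 to metric map 0.25mm/px, 140mm, centred on estimate, world axes (x right,y up)
def rect(z,cen,n=560,s=.00025):
    j,i=np.meshgrid(np.arange(n),np.arange(n));P=np.stack([cen[0]+(j-n/2)*s,cen[1]-(i-n/2)*s,np.full(j.shape,z)],-1)
    uv=w2pix("wrist",P.reshape(-1,3),c).reshape(n,n,2).astype("float32");return cv2.remap(im,uv[...,0],uv[...,1],cv2.INTER_CUBIC)
cen=np.array([.5195,-.0337])
r=rect(.06,cen);rc=rect(.075,cen);cv2.imwrite("pics/rc.png",np.hstack([r,rc])[:, :])
def blob(m,lo,hi):
    n,l,s,ce=cv2.connectedComponentsWithStats(m.astype("uint8"));return [(s[k,4]*.0625,(cen+(ce[k]-280)*[.00025,-.00025]).round(4)) for k in range(1,n) if lo<s[k,4]*.0625<hi]
sa=r.max(2).astype(int)-r.min(2);print("white med",np.median(r[sa<25],0))
white=((sa<40)&(r.max(2)>130)).astype("uint8")
ct=max(cv2.findContours(white,0,1)[0],key=cv2.contourArea);(x,y),ax,a=cv2.fitEllipse(cv2.convexHull(ct));print("rim",cen+(np.array([x,y])-280)*[.00025,-.00025],np.array(ax)*.25)
sc=rc.max(2).astype(int)-rc.min(2)
gr=((sc<30)&(rc.max(2)<125)&(rc.max(2)>50));gr=cv2.morphologyEx(gr.astype("uint8"),cv2.MORPH_OPEN,np.ones((9,9)))
b=blob(gr,100,2000);print(b)
gray=cv2.GaussianBlur(cv2.cvtColor(r,6),(0,0),4)
print(cv2.HoughCircles(gray,cv2.HOUGH_GRADIENT,1,20,param1=40,param2=15,minRadius=90,maxRadius=108))
E
```

```text
t 4.33 pos [ 0.5782 -0.0404  0.1798] xang 169.85 tilt [-0.0021  0.0005] q [-0.07  0.43  0.12  1.26  0.    0.11] F [-0.3  0.  -0.8] w 0.0098 gf 58.8
white med [147. 158. 169.]
rim [ 0.51850354 -0.03372045] [105.80255127 107.15840912]
[(np.float64(604.875), array([ 0.4754, -0.0261])), (np.float64(648.8125), array([ 0.5612, -0.0414]))]
None
```

View pics/rc.png

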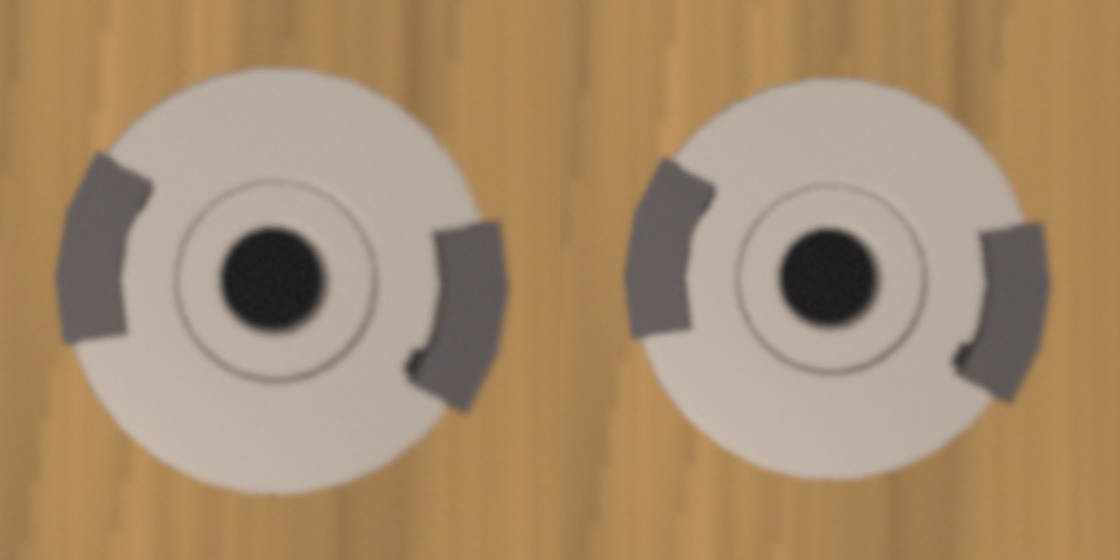

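Cup centre is (0.5185, -0.0337), from the rim, mouth and claws in agreement. Cup x is at about -7.3° (claw ends at +17° and -35.5°, minus the 24/28 split).

```bash
python3 - <<'E'
from h import *
go([.5185,-.0337,.07],172.7)
E
```

```text
t 4.33 pos [ 0.5782 -0.0404  0.1798] xang 169.85 tilt [-0.0021  0.0005] q [-0.07  0.43  0.12  1.26  0.    0.11] F [-0.3  0.  -0.8] w 0.0098 gf 58.8
delta [ 59.7  -4.  109.9]
az -2.85
```

{"name": "move_arm", "arguments": {"deltas": [[0,20,-1,20,0,0,0],[0,20,-1,20,0,0,0],[0,20,-1,20,0,0,0],[0,0,0,15,0,0,-2.8],[0,0,0,0,0,0,0],[0,0,0,0,0,0,0],[0,0,0,0,0,0,0]]}}

```text
clock: 4.92
eef_pos: [0.5211, -0.0337, 0.1066]
tool_rot: [0.065, 0.998, 0.0, 0.001]
ft_force: [-0.3, -0.4, 0.8]
grip_width: 0.0099
grasp_force: 58.7
```

```bash
python3 - <<'E'
from h import *
go([.5185,-.0337,.07],172.7)
c,im=grab("wrist","w4")
go([.5185,-.0337,.07],172.7)
E
```

```text
t 4.92 pos [ 0.5211 -0.0337  0.1066] xang 172.54 tilt [ 0.0025 -0.0001] q [-0.06  0.38 -0.17  1.02  0.    0.07] F [-0.3 -0.4  0.8] w 0.0099 gf 58.7
delta [ 2.6 -0.4 36.6]
az -0.16
t 4.97 pos [ 0.5215 -0.0339  0.1069] xang 172.54 tilt [ 0.0033 -0.0002] q [-0.06  0.38 -0.16  1.02  0.    0.07] F [ 0.  -0.3 -0.5] w 0.0098 gf 58.7
delta [ 3.2 -0.2 36.9]
az -0.16
```

View pics/w4.png

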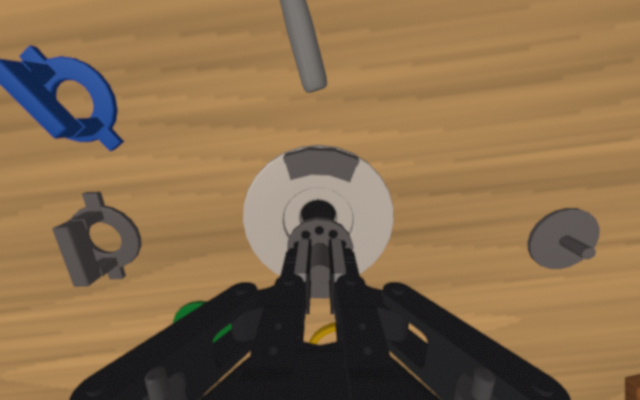

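The disc (centre about (320,243)) is above the mouth (318,216) and laterally in line. Lowering it.

{"name": "move_arm", "arguments": {"deltas": [[0,3,0,15,0,0,0],[0,0,0,12,0,0,0],[0,0,0,6,0,0,0],[0,0,0,0,0,0,0],[0,0,0,0,0,0,0],[0,0,0,0,0,0,0]]}}

```text
clock: 5.47
eef_pos: [0.518, -0.034, 0.0732]
tool_rot: [0.065, 0.998, -0.0, 0.001]
ft_force: [0.0, 0.9, -0.2]
grip_width: 0.0097
grasp_force: 58.7
```

```bash
python3 - <<'E'
from h import *
go([.5185,-.0337,.069],172.7)
E
```

```text
t 5.47 pos [ 0.518  -0.034   0.0732] xang 172.52 tilt [ 0.0018 -0.0002] q [-0.07  0.41 -0.22  0.94 -0.    0.07] F [ 0.   0.9 -0.2] w 0.0097 gf 58.7
delta [-0.5  0.3  4.2]
az -0.18
```

Down 4 mm, then open slightly.

{"name": "move_arm", "arguments": {"deltas": [[0,0,0,2,0,0,0],[0,0,0,2,0,0,0],[0,0,0,0,0,0,0],[0,0,0,0,0,0,0]]}}

```text
clock: 5.8
eef_pos: [0.5169, -0.0339, 0.0684]
tool_rot: [0.065, 0.998, 0.0, -0.0]
ft_force: [0.3, -1.4, 0.1]
grip_width: 0.0094
grasp_force: 58.7
```

{"name": "move_arm", "arguments": {"deltas": [[0.3,0,0,0,0,0,0],[0.35,0,0,0,0,0,0],[0.35,0,0,0,0,0,0],[0.35,0,0,-10,0,0,0],[0.35,0,0,-25,0,0,0],[0.35,0,0,-35,0,0,0],[0.5,-25,-15,-30,0,0,0],[0.7,-25,-25,0,0,0,0],[1,0,0,0,0,0,0],[1,0,0,0,0,0,0]]}}

```text
clock: 6.63
eef_pos: [0.5622, -0.0812, 0.1691]
tool_rot: [0.066, 0.998, -0.0, 0.001]
ft_force: [-1.1, 0.5, -0.6]
grip_width: 0.0765
grasp_force: 0.0
```

```bash
python3 - <<'E'
from h import *
c=bot.calibration("wrist");o,T=state();grab("wrist","w5")
print(w2pix("wrist",[[.5185,-.0337,.06],[.5331,-.24,.034]],c))
for d in bot.outline_of("strainer_stem","wrist")[:3]: print(d["conf"],d["rect"])
for d in bot.outline_of("ring_bar","wrist")[:3]: print(d["conf"],d["rect"])
E
```

```text
t 6.63 pos [ 0.5622 -0.0812  0.1691] xang 172.41 tilt [ 0.0017 -0.0002] q [-0.14  0.41  0.06  1.22  0.   -0.01] F [-1.1  0.5 -0.6] w 0.0765 gf 0.0
[[366.08362486 143.50777781]
 [158.74400331 182.01951506]]
0.74 [344.3, 119.0, 47.4, 48.8]
0.9 [102.8, 5.9, 90.1, 86.9]
0.85 [4.9, 55.9, 82.1, 90.4]
0.65 [141.8, 131.8, 61.5, 84.5]
```

View pics/w5.png

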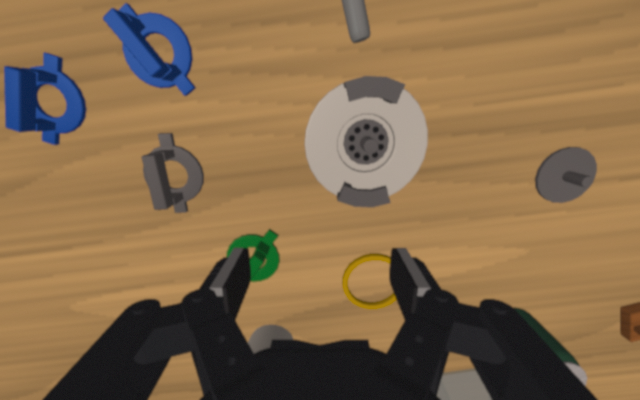

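The disc lies flat in the mouth at (366,142), and the grey ring is at (173,177). Moving over the ring.

{"name": "move_arm", "arguments": {"deltas": [[1,2,-40,4,0,0,0],[1,2,-40,4,0,0,0],[1,2,-40,8,0,0,0],[1,2,-40,14,0,0,0],[1,0,0,0,0,0,-1.6],[1,0,0,0,0,0,0],[1,0,0,0,0,0,0],[1,0,0,0,0,0,0]]}}

```text
clock: 7.45
eef_pos: [0.5327, -0.2355, 0.1387]
tool_rot: [0.051, 0.999, 0.0, -0.0]
ft_force: [-0.5, 0.2, 0.0]
grip_width: 0.0853
grasp_force: 0.0
```

```bash
python3 - <<'E'
from h import *
c=bot.calibration("wrist");o,T=state();_,im=grab("wrist","w6",None)
P=w2pix("wrist",[[.533,-.24,.006]],c);print(P)
for d in bot.outline_of("ring_bar","wrist")[:4]: print(d["conf"],d["rect"])
x,y=P[0].astype(int)-[100,75];x,y=max(x,0),max(y,0);print(x,y)
cv2.imwrite("pics/w6c.png",cv2.resize(im[y:y+150,x:x+200],None,fx=4,fy=4,interpolation=cv2.INTER_CUBIC))
np.save("w6cal.npy",c,allow_pickle=True)
E
```

```text
t 7.45 pos [ 0.5327 -0.2355  0.1387] xang 174.21 tilt [-0.0001  0.0004] q [-0.42  0.46  0.06  1.17  0.   -0.32] F [-0.5  0.2  0. ] w 0.0853 gf 0.0
[[314.32916656 191.14347477]]
0.85 [280.1, 142.3, 65.4, 88.5]
0.74 [159.8, 57.1, 71.3, 98.4]
0.71 [349.0, 255.3, 52.6, 67.0]
0.7 [283.5, 3.1, 77.9, 101.1]
214 116
```

View pics/w6c.png

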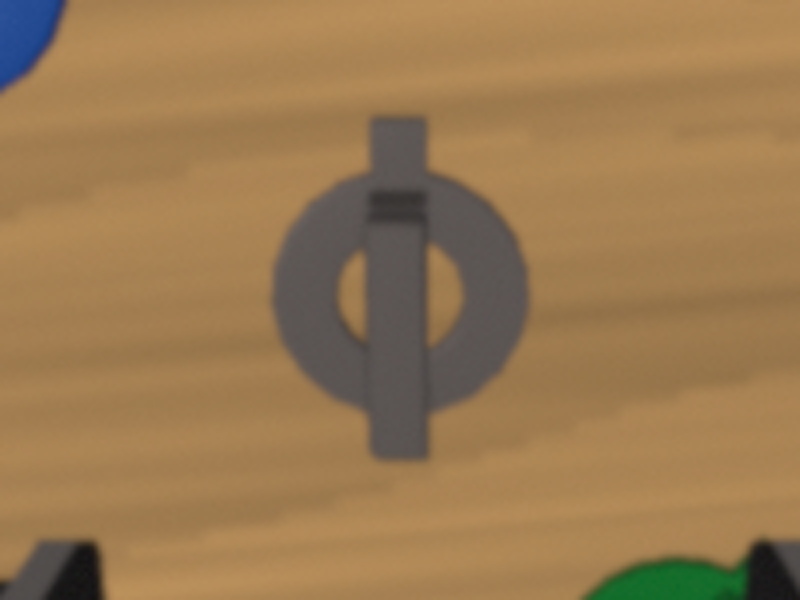

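The grey ring's bar is vertical in the crop, so it is aligned with tool x. Its centre is at crop (401,291), full-frame (314.2,188.8).

```bash
python3 - <<'E'
from h import *
c=np.load("w6cal.npy",allow_pickle=True).item()
f=lambda x,y,z:pix2w("wrist",(214+(x+.5)/4-.5,116+(y+.5)/4-.5),z,c)
for a in [(401,291,.006),(398,117,.006),(399,460,.042),(399,222,.042),(370,340,.042),(428,340,.042)]: print(a,f(*a).round(4))
p=f(401,291,.006);go([p[0],p[1],.023],174.2)
E
```

```text
(401, 291, 0.006) [ 0.5301 -0.2401  0.006 ]
(398, 117, 0.006) [ 0.4869 -0.2362  0.006 ]
(399, 460, 0.042) [ 0.5597 -0.2431  0.042 ]
(399, 222, 0.042) [ 0.5044 -0.2371  0.042 ]
(370, 340, 0.042) [ 0.5302 -0.2464  0.042 ]
(428, 340, 0.042) [ 0.5315 -0.2336  0.042 ]
t 7.55 pos [ 0.5331 -0.2354  0.1389] xang 174.25 tilt [ 0.0006 -0.0001] q [-0.42  0.46  0.06  1.17  0.   -0.32] F [-1.   0.5 -0.1] w 0.0854 gf 0.0
delta [  2.7  -5.  115.9]
az 0.05
```

{"name": "move_arm", "arguments": {"deltas": [[1,1,-5,20,0,0,0],[1,0,0,30,0,0,0],[1,0,0,30,0,0,0],[1,0,0,10,0,0,0],[1,0,0,0,0,0,0],[1,0,0,0,0,0,0],[1,0,0,0,0,0,0]]}}

```text
clock: 8.13
eef_pos: [0.5327, -0.2419, 0.0504]
tool_rot: [0.051, 0.999, -0.001, 0.002]
ft_force: [0.4, 0.0, 0.1]
grip_width: 0.0849
grasp_force: 0.0
```

```bash
python3 - <<'E'
from h import *
go([.5315,-.2401,.023],174)
E
```

```text
t 8.13 pos [ 0.5327 -0.2419  0.0504] xang 174.17 tilt [ 0.003  -0.0014] q [-0.43  0.55 -0.05  0.97 -0.   -0.32] F [0.4 0.  0.1] w 0.0849 gf 0.0
delta [ 1.5  1.7 27.4]
az 0.17
```

{"name": "move_arm", "arguments": {"deltas": [[1,1.5,1.5,15,0,0,0],[1,0,0,12,0,0,0],[1,0,0,0,0,0,0],[0.3,0,0,0,0,0,0],[0,0,0,0,0,0,0],[0,0,0,0,0,0,0],[0,0,0,0,0,0,0],[0,0,0,0,0,0,0],[0,0,0,0,0,0,0],[0,0,0,0,0,0,0]]}}

```text
clock: 8.97
eef_pos: [0.5303, -0.2403, 0.0221]
tool_rot: [0.051, 0.999, -0.0, 0.001]
ft_force: [-1.4, -0.0, 4.3]
grip_width: 0.0132
grasp_force: 58.9
```

```bash
python3 - <<'E'
from h import *
state()
E
```

```text
t 8.97 pos [ 0.5303 -0.2403  0.0221] xang 174.12 tilt [ 0.0012 -0.0005] q [-0.43  0.58 -0.09  0.9   0.   -0.32] F [-1.4 -0.   4.3] w 0.0132 gf 58.9
```

{"name": "move_arm", "arguments": {"deltas": [[0,0,0,-15,0,0,0],[0,0,0,-35,0,0,0],[0,0,0,-40,0,0,0],[0,0,0,-40,0,0,0],[0,5.5,34,0,0,0,0],[0,5.5,34,0,0,0,0],[0,5.5,34,0,0,0,0],[0,5.5,34,0,0,0,0],[0,5.5,34,0,0,0,0],[0,5.5,34,0,0,0,0]]}}

```text
clock: 9.8
eef_pos: [0.5172, -0.0323, 0.1513]
tool_rot: [0.051, 0.999, 0.0, -0.0]
ft_force: [-0.5, 0.1, -0.4]
grip_width: 0.0129
grasp_force: 58.5
```

{"name": "move_arm", "arguments": {"deltas": [[0,0,0,0,0,0,-6.5],[0,0,0,0,0,0,-6.5],[0,0,0,0,0,0,-6.5],[0,0,0,0,0,0,-6.5],[0,0,0,0,0,0,-6.5],[0,0,0,0,0,0,-6.5],[0,0,0,0,0,0,-6.5],[0,0,0,0,0,0,-6.5],[0,0,0,0,0,0,-6.5],[0,0,0,0,0,0,0]]}}

```text
clock: 10.63
eef_pos: [0.5176, -0.0338, 0.1512]
tool_rot: [-0.444, 0.896, 0.0, -0.0]
ft_force: [-0.3, 0.4, -0.6]
grip_width: 0.0131
grasp_force: 58.6
```

{"name": "move_arm", "arguments": {"deltas": [[0,0,0,0,0,0,0],[0,0,0,0,0,0,0]]}}

```text
clock: 10.8
eef_pos: [0.5177, -0.0338, 0.1513]
tool_rot: [-0.442, 0.897, 0.0, -0.0]
ft_force: [-0.8, -0.0, -0.5]
grip_width: 0.0135
grasp_force: 58.6
```

```bash
python3 - <<'E'
from h import *
c=bot.calibration("wrist");o,T=state();grab("wrist","w7")
go([.5185,-.0337,.084],-127.3)
E
```

```text
t 10.8 pos [ 0.5177 -0.0338  0.1513] xang -127.51 tilt [-0.0003  0.    ] q [-0.07  0.33 -0.11  1.13  0.   -0.98] F [-0.8 -0.  -0.5] w 0.0135 gf 58.6
t 10.85 pos [ 0.5178 -0.0338  0.1514] xang -127.48 tilt [-0.0002 -0.    ] q [-0.07  0.33 -0.11  1.13 -0.   -0.98] F [ 0.2 -0.2 -0.6] w 0.0131 gf 58.6
delta [-0.5 -0.5 67.4]
az -0.18
```

View pics/w7.png

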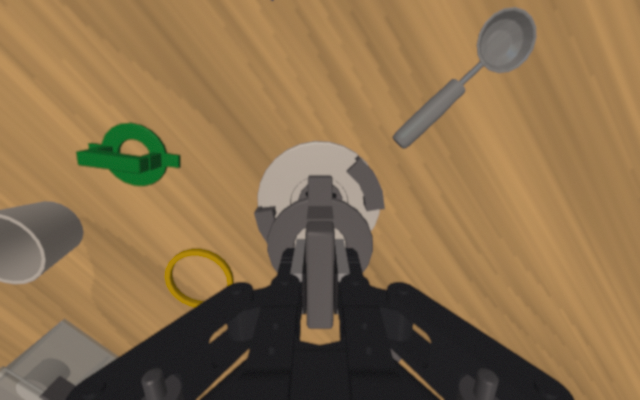

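The held ring is straight (ear at (320,176), ring centre about (320,245)), above the cup at about (320,200).

```bash
python3 - <<'E'
from h import *
o,T=state()
for u,v,z,t in [(320,176,.135,45),(267,245,.135,0),(373,245,.135,0)]:
    p=pix2w("wrist",(u,v),z);print(((T.inv().apply(p-o["eef_pos"]))*1000).round(1),"expect x",t)
E
```

```text
t 10.85 pos [ 0.5178 -0.0338  0.1514] xang -127.48 tilt [-0.0002 -0.    ] q [-0.07  0.33 -0.11  1.13 -0.   -0.98] F [ 0.2 -0.2 -0.6] w 0.0131 gf 58.6
[43.1  0.2 16.4] expect x 45
[ -0.1 -32.1  16.3] expect x 0
[-0.  32.4 16.4] expect x 0
```

{"name": "move_arm", "arguments": {"deltas": [[0,0.5,-0.5,20,0,0,0],[0,0,0,25,0,0,0],[0,0,0,10,0,0,0],[0,0,0,5,0,0,0],[0,0,0,3,0,0,0],[0,0,0,0,0,0,0],[0,0,0,0,0,0,0],[0,0,0,0,0,0,0]]}}

```text
clock: 11.52
eef_pos: [0.5188, -0.0345, 0.0895]
tool_rot: [-0.443, 0.896, -0.0, 0.001]
ft_force: [-0.6, 0.0, -0.5]
grip_width: 0.0131
grasp_force: 58.7
```

```bash
python3 - <<'E'
from h import *
go([.5185,-.0337,.082],-127.3)
E
```

```text
t 11.52 pos [ 0.5188 -0.0345  0.0895] xang -127.38 tilt [ 0.0019 -0.0001] q [-0.07  0.39 -0.19  0.98  0.   -0.98] F [-0.6  0.  -0.5] w 0.0131 gf 58.7
delta [-0.5  0.7  7.5]
az -0.08
```

{"name": "move_arm", "arguments": {"deltas": [[0,0,0.5,3,0,0,0],[0,0,0,2,0,0,0],[0,0,0,1,0,0,0],[0,0,0,0.5,0,0,0],[0,0,0,0,0,0,0],[0,0,0,0,0,0,0]]}}

```text
clock: 12.02
eef_pos: [0.5175, -0.0342, 0.0821]
tool_rot: [-0.443, 0.896, 0.0, 0.0]
ft_force: [-0.9, -0.2, 1.1]
grip_width: 0.0129
grasp_force: 58.8
```

```bash
python3 - <<'E'
from h import *
go([.5185,-.0337,.082],-127.3)
E
```

```text
t 12.02 pos [ 0.5175 -0.0342  0.0821] xang -127.37 tilt [-0.  0.] q [-0.07  0.4  -0.2   0.97  0.   -0.98] F [-0.9 -0.2  1.1] w 0.0129 gf 58.8
delta [-1.  -0.5  0.1]
az -0.07
```

{"name": "move_arm", "arguments": {"deltas": [[0,-0.5,0,1,0,0,0],[0,0,0,0,0,0,0],[0,0,0,0,0,0,0]]}}

```text
clock: 12.27
eef_pos: [0.5175, -0.0342, 0.0821]
tool_rot: [-0.443, 0.896, -0.0, -0.0]
ft_force: [-4.4, -1.5, 7.8]
grip_width: 0.0132
grasp_force: 59.9
```

{"name": "move_arm", "arguments": {"deltas": [[0,0,0,0,0,0,5],[0,0,0,0,0,0,5],[0,0,0,0,0,0,5],[0,0,0,0,0,0,5],[0,0,0,0,0,0,5],[0,0,0,0,0,0,0]]}}

```text
clock: 12.77
eef_pos: [0.519, -0.0338, 0.0821]
tool_rot: [-0.238, 0.971, -0.0, 0.001]
ft_force: [-0.0, -0.7, 5.6]
grip_width: 0.0129
grasp_force: 59.5
```

```bash
python3 - <<'E'
from h import *
go([.5185,-.0337,.082],172.7)
E
```

```text
t 12.77 pos [ 0.519  -0.0338  0.0821] xang -152.49 tilt [ 0.0029 -0.0001] q [-0.07  0.4  -0.2   0.96  0.   -0.55] F [-0.  -0.7  5.6] w 0.0129 gf 59.5
delta [0.4 0.4 0.1]
az 34.81
```

Good seating. Continue turning clockwise.

{"name": "move_arm", "arguments": {"deltas": [[0,0,0,0,0,0,5],[0,0,0,0,0,0,5],[0,0,0,0,0,0,5],[0,0,0,0,0,0,5],[0,0,0,0,0,0,5],[0,0,0,0,0,0,5],[0,0,0,0,0,0,5],[0,0,0,0,0,0,0],[0,0,0,0,0,0,0]]}}

```text
clock: 13.52
eef_pos: [0.5191, -0.0339, 0.082]
tool_rot: [0.064, 0.998, 0.0, 0.001]
ft_force: [0.4, 0.9, 5.1]
grip_width: 0.0131
grasp_force: 59.5
```

```bash
python3 - <<'E'
from h import *
go([.5185,-.0337,.082],172.7);print(bot.get_obs()["ft_torque"])
E
```

```text
t 13.52 pos [ 0.5191 -0.0339  0.082 ] xang 172.67 tilt [ 0.0029 -0.0001] q [-0.07  0.4  -0.2   0.96  0.    0.06] F [0.4 0.9 5.1] w 0.0131 gf 59.5
delta [0.6 0.1 0. ]
az -0.03
[-0.00944154  0.12829038 -0.09675989]
```

Aligned with no stop contact. Open, rise and look.

{"name": "move_arm", "arguments": {"deltas": [[0.3,0,0,0,0,0,0],[0.5,0,0,0,0,0,0],[0.5,0,0,0,0,0,0],[0.5,0,0,-10,0,0,0],[0.5,0,0,-30,0,0,0],[0.5,0,0,-35,0,0,0],[0.7,-25,0,-25,0,0,0],[1,-25,0,0,0,0,0],[1,0,0,0,0,0,0],[1,0,0,0,0,0,0]]}}

```text
clock: 14.35
eef_pos: [0.5682, -0.0404, 0.1813]
tool_rot: [0.064, 0.998, -0.0, 0.0]
ft_force: [-0.6, 1.1, -0.9]
grip_width: 0.085
grasp_force: 0.0
```

```bash
python3 - <<'E'
from h import *
state();P=w2pix("wrist",[[.5185,-.0337,.06]])[0].astype(int);print(P)
x,y=max(P[0]-100,0),max(P[1]-75,0);grab("wrist","w8",(x,y,200,150),4);print(x,y);grab("scene","s8")
E
```

```text
t 14.35 pos [ 0.5682 -0.0404  0.1813] xang 172.63 tilt [ 0.0006 -0.0001] q [-0.07  0.41  0.09  1.25 -0.    0.06] F [-0.6  1.1 -0.9] w 0.085 gf 0.0
[318 141]
218 66
```

View pics/w8.png

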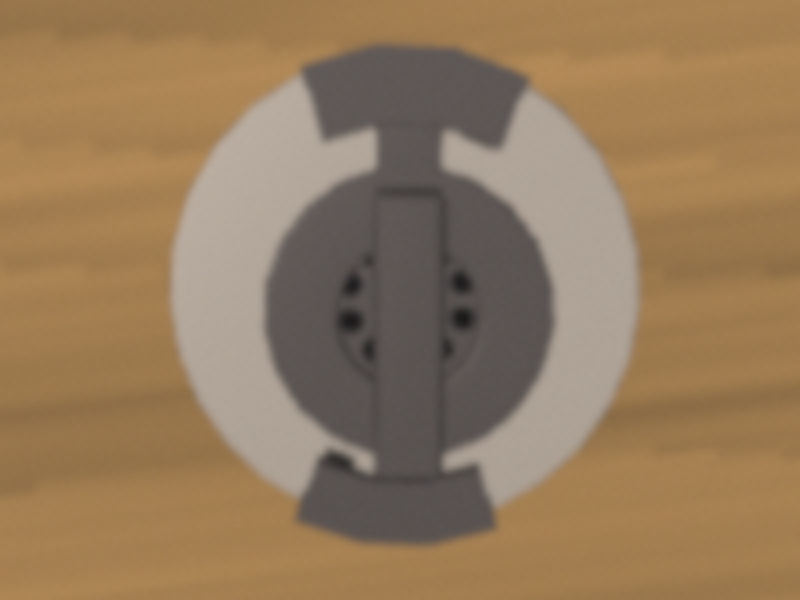

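The crop shows both ears under the claws (ears at (410,150) and (408,465)), the bar in line, the disc's holes visible inside the ring, and everything flat and released. Handing in.

```bash
python3 -c "
from workcell import bot
print(bot.job_done())"
```

```text
the job is handed in; nothing more can be done
None
```

The strainer disc lies flat in the cup's mouth, and the lock ring is turned clockwise with both ears under the claws and its bar in line. The gripper is clear, and the job was handed in at about 14.5 s.

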